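# Index the sensor head over the purple flask

### The job

Swing the sensor head round so that its sensor sits over the purple flask, with the sprung plunger fully home in that notch. First lift the red plunger knob out of its notch, ease the head a little towards the purple flask and let go of the knob so that the plunger rides on the plate between notches; then take the head by its yellow centre grip and turn it until the plunger drops home. Leave the bottle, the beaker and the clamp where they stand.

Things in the scene. Friction and masses are not known exactly. Their poses are not given: they have to be found in the camera images.
- stand: fixed round grey base of a swivel stand, 216 mm across, 20 mm high; origin on the bench, on the vertical swivel axis. On it steel index-plate blocks, top at 32 mm, with three radial notches 11 mm wide, 12 mm deep, on a circle of radius 85 mm about the axis: one toward the stand's own -x (parked, where the plunger starts) and one 0.785 rad to either side of it
- head (a joint): turn of the blue swivel head, rad, counter-clockwise from above, -0.93 to 0.93; 0 = parked, head's x along the stand's x. Notches at 0, +0.785, -0.785, play about 0.02. Light friction keeps it where it is left. On its -x side it carries the plunger, on its +x side an arm with the black sensor, whose top is 110 mm above the bench
- plunger (a joint): lift of the plunger, m: 0 = fully home in a notch, about 0.010 = riding on top of the plate between notches, 0.020 = upper stop. A spring presses it down (3 N home, 5.4 N at the stop). Its 8 mm round-ended tip locks the head unless lifted more than 0.010
- knob: red round knob on top of the plunger, 28 mm diameter, 26 mm high; origin at its centre, 89 mm above the bench when home, 85 mm from the swivel axis on the head's -x side; free space under it down to a brass bush 20 mm across whose top is 63 mm above the bench; the blue head there is 34 mm wide with top at 47 mm
- grip: yellow upright bar on the swivel axis, fixed to the head, 60 mm long (along the head's x axis), 14 mm thick (y), 30 mm high; origin at its centre, 95 mm above the bench; below it a 22 mm steel pillar
- sensor_tip (a point): middle of the red lower end of the black sensor, at the end of the head's arm, 165 mm from the swivel axis along the head's +x, 77 mm above the bench
- purple_flask: purple squat flask in a silver dish, 90 mm across and 72 mm high in all, fixed to the bench; origin on the bench at its centre, about 165 mm from the swivel axis, at +0.785 or -0.785 rad from the stand's x axis (it changes places with the green one)
- green_flask: the same with a green flask, at the other of the two places
- amber_bottle: loose amber bottle, 60 mm across, 130 mm high, origin under its centre; bystander
- beaker: loose white beaker, 70 mm across, 85 mm high, origin under its centre; bystander
- boss_clamp: loose metal rod clamp, about 115 x 30 x 42 mm, origin under the middle of its block; bystander

How it is judged:
By the outcome, as a careful person would: the job done as asked, in the order asked, and still so for the second after the job is handed in, with the robot touching nothing.
It also fails if it takes over 48 s, if anything falls off the work surface, if the arm or the gripper's body presses on something with over 40 N, if the wrist force passes 120 N, or if a joint passes its speed limit or range.

### The arm

A 6-joint arm with a two-finger parallel gripper is mounted at the origin on the work surface. World frame = base frame: x ahead of the robot, y to its left, z up, the work surface at z = 0. Lengths are in m, angles in rad, forces in N, time in s.
With the tool pointing down it reaches from about 0.325 to 0.775 m from the base axis. Payload 5.5 kg.
Tool frame: the origin (TCP) lies at the very end of the fingers, on their centre line; the grasp point (between the pads) lies 19 mm behind it; z points along the fingers, y is the line along which they close (so a half turn about z gives the same grasp; the last joint's range is limited). The gripper opens to 88 mm and grips with 3 to 60 N. Pads are 20 mm wide; open, the fingers measure 115 mm over their backs; the gripper's body (75 mm by 178 mm) begins 61 mm behind the grasp point.
Start: joints at [-1.186, 0.091, 1.231, -0, 1.82, -0.057], TCP at [0.257, -0.542, 0.223] pointing down, gripper open.
Joint ranges: [-2.87, 2.87], [-0.86, 2.18], [0.17, 2.46], [-1.51, 4.65], [0.06, 2.69], [-2.65, 2.65]. Speed limits (rad/s): [2.57, 2.57, 3.01, 3.14, 3.14, 3.14].

### API

Orientations are given as a rotation vector (axis times angle).
In Python, from rig import r, grab_frame, camera_params gives the robot as it stands.
- The arm moves only by the shell command python3 -m crank 'ROWS'. ROWS is JSON, a list of rows, each an object of numbers: "grip": the finger opening in m, from 0 to 0.0878; "x", "y", "z": the shift along the tool's x, y, z in m; "wx", "wy", "wz": the turn, a rotation vector about the tool's x, y, z in degrees. In form: [{"grip": .., "x": .., "y": .., "z": .., "wx": .., "wy": .., "wz": ..}, ...]. A call has 1 to 5 rows; each row is the pose to reach, as a shift and turn from the pose commanded when the call began, along the tool's axes at that moment; what a row does not reach only later rows make up. A row lasts 1/8 s, in which the tool goes at most 62.5 mm and 10.7 degrees, less where a joint would pass 70% of its speed; a pose out of reach is approached as far as the arm can. A call with a gripper value outside its range is refused whole. The fingers move at their own pace and stop on an object; the grip force is fixed at half the most. Time passes only in rows, so rows that repeat a pose let the fingers close. It gives the time, the measured TCP pose, the force, the opening and the grip force at its end, in the units of the state.
- r.get_state(): the state, without advancing time (a new reading comes with each control period).
- grab_frame(name): name is "scene" or "top" or "wrist"; returns the picture (400x640x3 uint8, red, green, blue); there is no depth.
- camera_params(name): a dict with "vertical_fov" (degrees; the focal length in pixels is half the picture's height over the tangent of half this angle, whatever the lens; pixels are square), "cx", "cy" (the principal point, pixels), "distortion" ([k1, k2, p1, p2, k3] as OpenCV has them; the pictures are not rectified), "eye" and "attitude" of the camera in the world; the wrist camera has in their place "T_tool_cam" (4x4, takes a point from camera to tool coordinates, whose origin is the TCP and whose axes are the flange's). Camera axes: x right, y up, looking along -z (the intrinsics and any distortion apply to the point x, -y, -z); pixel columns grow to the right and rows downward; lengths in m; the calibration is good to about 2 mm. A picture is of the moment at which its call begins: read the wrist's pose just before it. camera_params takes no time and is no camera call.
- r.job_done(): hands the job in; it is judged then, once.
The state is a dict: "time": time; "q": joint angles; "joint_vel": joint speeds; "joint_torque": joint torques, N m; "eef_pos": TCP position; "eef_rot": TCP orientation; "contact_force": force on the tool from outside, world axes, zero at the start; "torque": the same for the moment, N m; "gripper_width": finger opening in m; "finger_force": force on a finger pad.
Only numpy, scipy, OpenCV 4.12 (cv2) and the standard library are available. Lean on these libraries where they do the work, as an engineer would, in place of code of your own. Each camera call takes 0.05 s, during which the arm holds its last target. There are 200 camera calls.

## Working session

There is one attempt and no reset: what is moved stays moved. The work goes in short steps, Python scripts to look and compute and a shell command to move; the robot and the scene stay as the last step left them, time stands still between calls to the robot, and variables do not carry over. Pictures are saved under pics/ and viewed, at most 10 in all, crops included, and the job is handed in when it is done.

```bash
mkdir -p pics; ls; python3 - <<'E'
from rig import r, grab_frame, camera_params
import cv2
s=r.get_state();print({k:s[k] for k in('time','eef_pos','eef_rot','gripper_width','contact_force')})
for n in("scene","top"):
    cv2.imwrite(f"pics/{n}0.png",grab_frame(n)[:,:,::-1]);print(camera_params(n))
print(camera_params("wrist"))
E
```

```text
pics
{'time': 0.0, 'eef_pos': array([ 0.25639703, -0.54212072,  0.22150419]), 'eef_rot': array([-3.06338212e+00, -6.87825062e-01,  5.30887834e-04]), 'gripper_width': 0.08800039462679395, 'contact_force': array([0.56100629, 0.79559433, 0.03637082])}
{'vertical_fov': 53.20068432834862, 'cx': 315.1869071305421, 'cy': 201.43138429929434, 'distortion': array([-0.08732006,  0.        ,  0.        ,  0.        ,  0.        ]), 'eye': array([ 1.11877439, -0.86395622,  0.95857579]), 'attitude': array([0.83341938, 0.22703709, 0.55320565])}
{'vertical_fov': 48.1542305779743, 'cx': 315.2814061356962, 'cy': 202.33673298391997, 'distortion': array([0.00946841, 0.        , 0.        , 0.        , 0.        ]), 'eye': array([ 0.42219532, -0.0250468 ,  1.43322501]), 'attitude': array([ 0.11230191, -0.1117733 , -1.54033956])}
{'vertical_fov': 64.19508875350525, 'cx': 319.782171408901, 'cy': 199.02805214363894, 'distortion': array([-0.05067893,  0.        ,  0.        ,  0.        ,  0.        ]), 'T_tool_cam': array([[ 3.62661370e-04,  9.60741741e-01,  2.77444005e-01,
         7.63130954e-02],
       [ 9.99999417e-01, -6.30508679e-04,  8.76194269e-04,
        -9.70119251e-04],
       [ 1.01672726e-03,  2.77443526e-01, -9.60741410e-01,
        -1.62210475e-01],
       [ 0.00000000e+00,  0.00000000e+00,  0.00000000e+00,
         1.00000000e+00]])}
```

View pics/scene0.png

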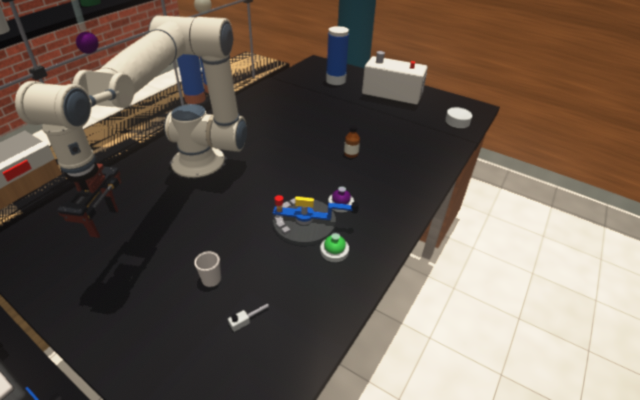

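View pics/top0.png

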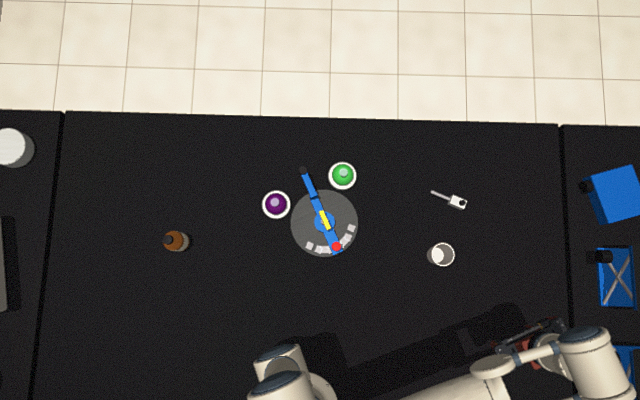

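The top view shows the stand around (324,222), knob (336,247), grip (325,220), sensor (304,170), purple flask (276,205) and green flask (342,176). I'll enlarge it.

```bash
cat > h.py <<'E'
import numpy as np, cv2
from scipy.spatial.transform import Rotation as R
from rig import r, grab_frame, camera_params
def cam(n, s=None):
    p=camera_params(n); f=200/np.tan(np.radians(p['vertical_fov'])/2)
    K=np.array([[f,0,p['cx']],[0,f,p['cy']],[0,0,1]])
    if n=='wrist':
        T=np.eye(4);T[:3,:3]=R.from_rotvec(s['eef_rot']).as_matrix();T[:3,3]=s['eef_pos'];T=T@p['T_tool_cam'];A,e=T[:3,:3],T[:3,3]
    else: A,e=R.from_rotvec(p['attitude']).as_matrix(),p['eye']
    return K,np.array(p['distortion']),A,e
def pix2w(n,uv,z,s=None):
    K,d,A,e=cam(n,s); q=cv2.undistortPoints(np.array([[uv]],float),K,d)[0,0]
    v=A@np.array([q[0],-q[1],-1]); return e+v*(z-e[2])/v[2]
def w2pix(n,P,s=None):
    K,d,A,e=cam(n,s); c=A.T@(np.array(P)-e); c=c*[1,-1,-1]
    return cv2.projectPoints(c.reshape(1,1,3),np.zeros(3),np.zeros(3),K,d)[0].ravel()
E
python3 - <<'E'
import cv2
im=cv2.imread('pics/top0.png')[150:265,250:370]
cv2.imwrite('pics/topc.png',cv2.resize(im,None,fx=5,fy=5,interpolation=cv2.INTER_CUBIC))
E
```

```text
(no output)
```

View pics/topc.png

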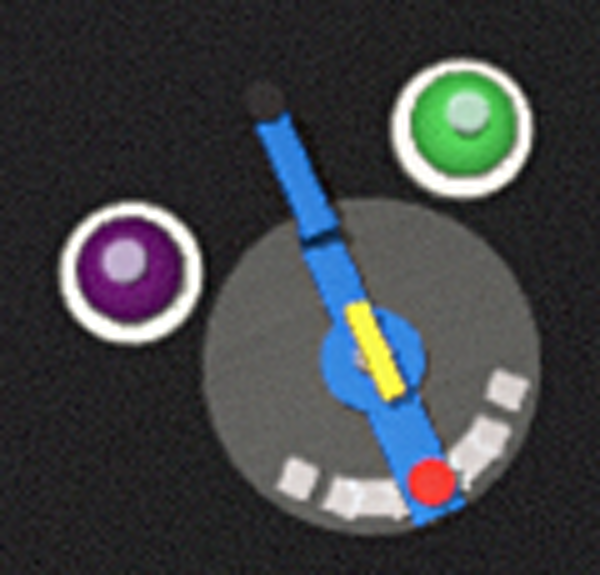

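In the crop: base disc centre is at (371,366), knob (432,483), grip (375,350), sensor top (266,100), purple dish (131,272) and green dish (461,128).

```bash
python3 - <<'E'
from h import *
P={}
for k,c,z in(('base',(371,366),.02),('knob',(432,483),.102),('grip',(375,350),.11),('sensor',(266,100),.11),('purple',(131,272),.012),('green',(461,128),.012)):
    P[k]=pix2w('top',(c[0]/5+249.6,c[1]/5+149.6),z); print(k,P[k].round(4))
ax=(P['base']+P['grip'])/2
for k in P: d=P[k]-ax; print(k,np.hypot(d[0],d[1]).round(4),np.arctan2(d[1],d[0]).round(3))
for k in P: print(k,w2pix('scene',P[k]).round(1))
s=r.get_state();print(R.from_rotvec(s['eef_rot']).as_matrix().round(3))
E
```

```text
base [ 0.5612 -0.0505  0.02  ]
knob [ 0.4846 -0.0869  0.102 ]
grip [ 0.5619 -0.0511  0.11  ]
sensor [0.7117 0.0184 0.11  ]
purple [0.6182 0.1046 0.012 ]
green [ 0.7182 -0.1051  0.012 ]
base 0.0005 2.54
knob 0.0851 -2.703
grip 0.0005 -0.602
sensor 0.1653 0.432
purple 0.1654 1.221
green 0.1658 -0.334
base [303.1 218. ]
knob [277.7 197.1]
grip [303.2 198.1]
sensor [353.9 203.8]
purple [340.5 201.3]
green [334.1 248.8]
[[ 0.904  0.428 -0.001]
 [ 0.428 -0.904  0.002]
 [ 0.    -0.002 -1.   ]]
```

Everything fits the given sizes: radii are 85, 165 and 165 mm. Stand yaw is about 0.435, and purple is at +0.785, so the head turns counter-clockwise. The tool x axis is already along the head's x axis. Next I move above the knob.

```bash
python3 -m crank '[{"x":0.03,"y":-0.024,"grip":0.07},{"x":0.08,"y":-0.063,"grip":0.07},{"x":0.13,"y":-0.102,"grip":0.07},{"x":0.18,"y":-0.141,"grip":0.07},{"x":0.22,"y":-0.172,"grip":0.07}]'; python3 -m crank '[{"x":0.04,"y":-0.031,"grip":0.07},{"x":0.09,"y":-0.071,"grip":0.07},{"x":0.14,"y":-0.11,"grip":0.07},{"x":0.17,"y":-0.134,"grip":0.07},{"x":0.181,"y":-0.142,"grip":0.07}]';  python3 -m crank '[{"grip":0.06},{"z":0.02,"grip":0.06},{"z":0.05,"grip":0.06},{"z":0.07,"grip":0.06},{"z":0.07,"grip":0.06}]'
python3 - <<'E'
from h import *
s=r.get_state();print(s['time'],s['eef_pos'],R.from_rotvec(s['eef_rot']).as_matrix().round(3),s['contact_force'])
im=grab_frame('wrist')
cv2.imwrite('pics/w1.png',im[:,:,::-1])
print(w2pix('wrist',(0.4846,-.0869,.102),s),w2pix('wrist',(.5617,-.0508,.11),s))
E
```

```text
0.1 [ 0.25645257 -0.54214661  0.22160198] [[ 0.904  0.428 -0.001]
 [ 0.428 -0.904  0.002]
 [ 0.    -0.002 -1.   ]] [ 0.18240691 -0.0360575   0.19043812]
[ -17.98869846 -223.0592355 ] [130.66060718 -85.78801619]$[0]: bad value
$[0]: bad value
$[0]: bad value
```

View pics/w1.png

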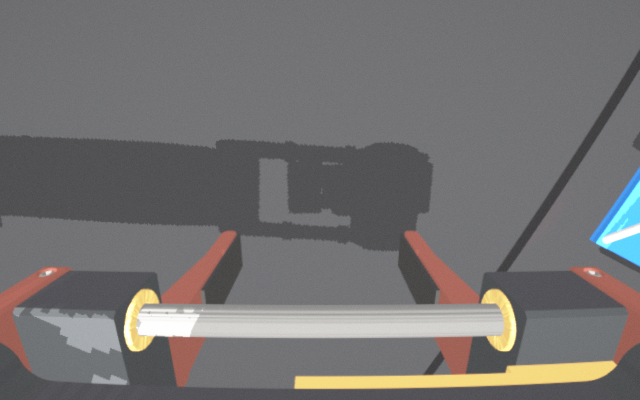

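The arm didn't move because the rows were refused: they need all seven keys. The picture only shows bare bench and the fingers.

```bash
python3 -m crank '[{"grip":0.07,"x":0.03,"y":-0.024,"z":0,"wx":0,"wy":0,"wz":0},{"grip":0.07,"x":0.08,"y":-0.063,"z":0,"wx":0,"wy":0,"wz":0},{"grip":0.07,"x":0.13,"y":-0.102,"z":0,"wx":0,"wy":0,"wz":0},{"grip":0.07,"x":0.18,"y":-0.141,"z":0,"wx":0,"wy":0,"wz":0},{"grip":0.07,"x":0.22,"y":-0.172,"z":0,"wx":0,"wy":0,"wz":0}]' && python3 -m crank '[{"grip":0.07,"x":0.04,"y":-0.031,"z":0,"wx":0,"wy":0,"wz":0},{"grip":0.07,"x":0.09,"y":-0.071,"z":0,"wx":0,"wy":0,"wz":0},{"grip":0.07,"x":0.14,"y":-0.11,"z":0,"wx":0,"wy":0,"wz":0},{"grip":0.07,"x":0.17,"y":-0.134,"z":0,"wx":0,"wy":0,"wz":0},{"grip":0.07,"x":0.181,"y":-0.142,"z":0,"wx":0,"wy":0,"wz":0}]' &&  python3 -m crank '[{"grip":0.06,"x":0,"y":0,"z":0.02,"wx":0,"wy":0,"wz":0},{"grip":0.06,"x":0,"y":0,"z":0.05,"wx":0,"wy":0,"wz":0},{"grip":0.06,"x":0,"y":0,"z":0.07,"wx":0,"wy":0,"wz":0},{"grip":0.06,"x":0,"y":0,"z":0.07,"wx":0,"wy":0,"wz":0}]'
python3 - <<'E'
from h import *
s=r.get_state();print(s['time'],s['eef_pos'],R.from_rotvec(s['eef_rot']).as_matrix().round(3),s['contact_force'])
im=grab_frame('wrist')
cv2.imwrite('pics/w2.png',im[:,:,::-1])
print(w2pix('wrist',(0.4846,-.0869,.102),s),w2pix('wrist',(.5617,-.0508,.11),s))
E
```

```text
time: 0.78
eef_pos: [0.3824, -0.2908, 0.2225]
eef_rot: [-3.065, -0.689, -0.0]
contact_force: [0.7, -0.1, 0.4]
gripper_width: 0.07
finger_force: 0.0
time: 1.4
eef_pos: [0.4853, -0.0852, 0.2222]
eef_rot: [-3.064, -0.693, 0.001]
contact_force: [0.7, 0.1, 0.8]
gripper_width: 0.0699
finger_force: 0.0
time: 1.9
eef_pos: [0.4837, -0.0875, 0.1507]
eef_rot: [-3.064, -0.687, 0.005]
contact_force: [-0.1, 0.1, 0.5]
gripper_width: 0.0599
finger_force: 0.0
1.9 [ 0.48370005 -0.08751944  0.15073642] [[ 0.904  0.427 -0.004]
 [ 0.427 -0.904  0.001]
 [-0.003 -0.002 -1.   ]] [-0.12117027  0.08047328  0.46147542]
[321.33072747 218.45194174] [321.99799428  90.27988264]
```

View pics/w2.png

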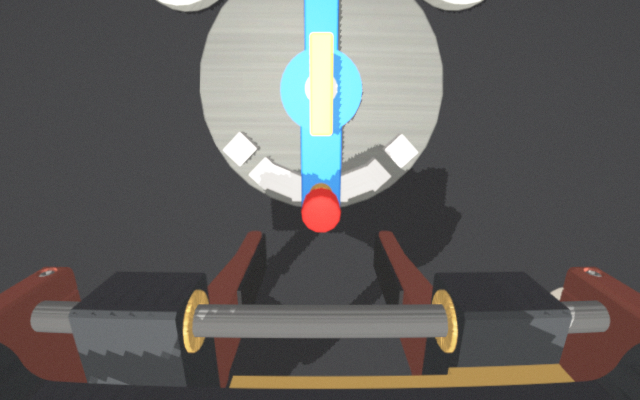

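The wrist view shows the knob at (321,212), between the fingers, and the grip upright at (321,84). Both are about 6 px ahead of prediction, so I go 2 mm further along x. Then I descend and close.

```bash
python3 -m crank '[{"grip":0.06,"x":0.002,"y":0,"z":0.025,"wx":0,"wy":0,"wz":0},{"grip":0.06,"x":0.002,"y":0,"z":0.05,"wx":0,"wy":0,"wz":0},{"grip":0.06,"x":0.002,"y":0,"z":0.07,"wx":0,"wy":0,"wz":0},{"grip":0.06,"x":0.002,"y":0,"z":0.08,"wx":0,"wy":0,"wz":0},{"grip":0.06,"x":0.002,"y":0,"z":0.08,"wx":0,"wy":0,"wz":0}]' &&  python3 -m crank '[{"grip":0.03,"x":0,"y":0,"z":0,"wx":0,"wy":0,"wz":0},{"grip":0.02,"x":0,"y":0,"z":0,"wx":0,"wy":0,"wz":0},{"grip":0.02,"x":0,"y":0,"z":0,"wx":0,"wy":0,"wz":0},{"grip":0.02,"x":0,"y":0,"z":0,"wx":0,"wy":0,"wz":0},{"grip":0.02,"x":0,"y":0,"z":0,"wx":0,"wy":0,"wz":0}]'
```

```text
time: 2.58
eef_pos: [0.4865, -0.0863, 0.0725]
eef_rot: [-3.065, -0.688, 0.001]
contact_force: [-0.1, 0.1, -0.3]
gripper_width: 0.0602
finger_force: 0.0
time: 3.2
eef_pos: [0.4868, -0.0863, 0.073]
eef_rot: [3.065, 0.688, 0.001]
contact_force: [-0.4, -0.9, 2.0]
gripper_width: 0.0273
finger_force: 30.0
```

Held at 27 mm opening. I lift it 15 mm.

```bash
python3 -m crank '[{"grip":0.02,"x":0,"y":0,"z":-0.004,"wx":0,"wy":0,"wz":0},{"grip":0.02,"x":0,"y":0,"z":-0.008,"wx":0,"wy":0,"wz":0},{"grip":0.02,"x":0,"y":0,"z":-0.012,"wx":0,"wy":0,"wz":0},{"grip":0.02,"x":0,"y":0,"z":-0.015,"wx":0,"wy":0,"wz":0},{"grip":0.02,"x":0,"y":0,"z":-0.015,"wx":0,"wy":0,"wz":0}]'
```

```text
time: 3.82
eef_pos: [0.4866, -0.0862, 0.0877]
eef_rot: [-3.065, -0.688, 0.0]
contact_force: [3.4, -0.8, -5.6]
gripper_width: 0.0275
finger_force: 30.0
```

Force matches the spring. Now I ease the head counter-clockwise by about 0.22 rad along the arc (+tool y, −wz).

```bash
python3 -m crank '[{"grip":0.02,"x":0.0001,"y":0.0042,"z":0,"wx":0,"wy":0,"wz":-2.9},{"grip":0.02,"x":0.0004,"y":0.0085,"z":0,"wx":0,"wy":0,"wz":-5.7},{"grip":0.02,"x":0.001,"y":0.0127,"z":0,"wx":0,"wy":0,"wz":-8.6},{"grip":0.02,"x":0.002,"y":0.0185,"z":0,"wx":0,"wy":0,"wz":-12.6},{"grip":0.02,"x":0.002,"y":0.0185,"z":0,"wx":0,"wy":0,"wz":-12.6}]'; python3 - <<'E'
from h import *
s=r.get_state();d=s['eef_pos'][:2]-[.5617,-.0508];print(np.hypot(*d),np.arctan2(-d[1],-d[0]),s['torque'])
E
```

```text
time: 4.45
eef_pos: [0.4963, -0.1021, 0.0873]
eef_rot: [-2.971, -1.019, 0.001]
contact_force: [3.1, 1.3, -5.7]
gripper_width: 0.0275
finger_force: 30.0
0.08316024209748259 0.6651147012443164 [ 0.04281577 -0.65012924 -0.14042684]
```

Moved about 0.23 rad with low forces. I lower it onto the plate, open and look before leaving.

```bash
python3 -m crank '[{"grip":0.02,"x":0,"y":0,"z":0.002,"wx":0,"wy":0,"wz":0},{"grip":0.02,"x":0,"y":0,"z":0.004,"wx":0,"wy":0,"wz":0},{"grip":0.06,"x":0,"y":0,"z":0.004,"wx":0,"wy":0,"wz":0},{"grip":0.06,"x":0,"y":0,"z":0.004,"wx":0,"wy":0,"wz":0},{"grip":0.06,"x":0,"y":0,"z":0.004,"wx":0,"wy":0,"wz":0}]' && python3 -m crank '[{"grip":0.06,"x":0,"y":0,"z":-0.02,"wx":0,"wy":0,"wz":0},{"grip":0.06,"x":0,"y":0,"z":-0.05,"wx":0,"wy":0,"wz":0},{"grip":0.06,"x":0,"y":0,"z":-0.06,"wx":0,"wy":0,"wz":0},{"grip":0.06,"x":0,"y":0,"z":-0.06,"wx":0,"wy":0,"wz":0}]'
python3 - <<'E'
from h import *
s=r.get_state();print(s['time'],s['eef_pos'])
cv2.imwrite('pics/w3.png',grab_frame('wrist')[:,:,::-1])
c,t=.5617+0j,0
for a in(.2,.22,.24):
  t=.435+a; print(a,[w2pix('wrist',(.5617-.085*np.cos(t),-.0508-.085*np.sin(t),z),s).round(1) for z in(.102,.112)],w2pix('wrist',(.5617,-.0508,.11),s).round(1))
E
```

```text
time: 5.08
eef_pos: [0.4964, -0.1022, 0.0843]
eef_rot: [2.971, 1.02, 0.001]
contact_force: [0.3, -0.1, -0.2]
gripper_width: 0.054
finger_force: 0.0
time: 5.58
eef_pos: [0.4969, -0.1023, 0.145]
eef_rot: [2.97, 1.02, 0.003]
contact_force: [-0.2, -0.2, 0.2]
gripper_width: 0.06
finger_force: 0.0
5.575 [ 0.49688265 -0.10225175  0.14496449]
0.2 [array([316.8, 226.4]), array([316.7, 231.9])] [320.2  96.6]
0.22 [array([319.3, 226.5]), array([319.3, 231.9])] [320.2  96.6]
0.24 [array([321.7, 226.5]), array([321.8, 231.9])] [320.2  96.6]
```

View pics/w3.png

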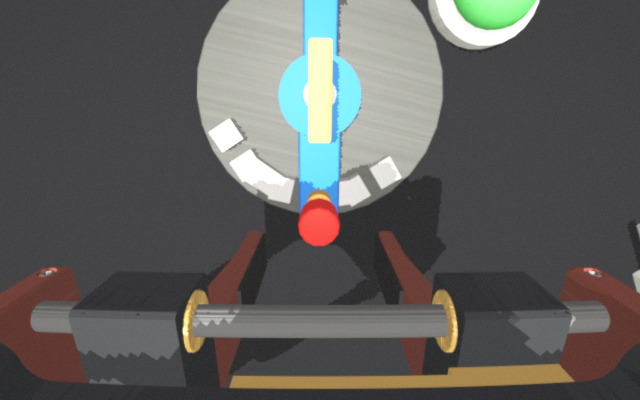

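The knob rests at (319,224), which matches riding on the plate, and head yaw agrees with the tool. Next I move over the grip, descend to z≈0.083 and close.

```bash
python3 -m crank '[{"grip":0.06,"x":0.03,"y":0,"z":0,"wx":0,"wy":0,"wz":0},{"grip":0.06,"x":0.06,"y":-0.0005,"z":0,"wx":0,"wy":0,"wz":0},{"grip":0.06,"x":0.084,"y":-0.0005,"z":0,"wx":0,"wy":0,"wz":0},{"grip":0.06,"x":0.084,"y":-0.0005,"z":0.025,"wx":0,"wy":0,"wz":0},{"grip":0.06,"x":0.084,"y":-0.0005,"z":0.05,"wx":0,"wy":0,"wz":0}]' && python3 -m crank '[{"grip":0.05,"x":0,"y":0,"z":0.012,"wx":0,"wy":0,"wz":0},{"grip":0.03,"x":0,"y":0,"z":0.012,"wx":0,"wy":0,"wz":0},{"grip":0.008,"x":0,"y":0,"z":0.012,"wx":0,"wy":0,"wz":0},{"grip":0.008,"x":0,"y":0,"z":0.012,"wx":0,"wy":0,"wz":0},{"grip":0.008,"x":0,"y":0,"z":0.012,"wx":0,"wy":0,"wz":0}]' && python3 -m crank '[{"grip":0.008,"x":0,"y":0,"z":0,"wx":0,"wy":0,"wz":0},{"grip":0.008,"x":0,"y":0,"z":0,"wx":0,"wy":0,"wz":0}]'
```

```text
time: 6.25
eef_pos: [0.5618, -0.0497, 0.0914]
eef_rot: [-2.97, -1.021, 0.003]
contact_force: [-0.8, -0.6, 0.5]
gripper_width: 0.06
finger_force: 0.0
time: 6.88
eef_pos: [0.5632, -0.0508, 0.0826]
eef_rot: [2.969, 1.019, 0.003]
contact_force: [5.1, -1.1, -3.3]
gripper_width: 0.0137
finger_force: 30.4
time: 7.12
eef_pos: [0.5632, -0.0508, 0.0826]
eef_rot: [2.97, 1.019, 0.003]
contact_force: [3.3, -3.7, 1.7]
gripper_width: 0.0138
finger_force: 30.0
```

Gripped (14 mm). It needs about 32° counter-clockwise, most of it first and then slowly.

```bash
python3 -m crank '[{"grip":0.008,"x":0,"y":0,"z":0,"wx":0,"wy":0,"wz":-5},{"grip":0.008,"x":0,"y":0,"z":0,"wx":0,"wy":0,"wz":-10},{"grip":0.008,"x":0,"y":0,"z":0,"wx":0,"wy":0,"wz":-15},{"grip":0.008,"x":0,"y":0,"z":0,"wx":0,"wy":0,"wz":-20},{"grip":0.008,"x":0,"y":0,"z":0,"wx":0,"wy":0,"wz":-25}]' && python3 -m crank '[{"grip":0.008,"x":0,"y":0,"z":0,"wx":0,"wy":0,"wz":-1.5},{"grip":0.008,"x":0,"y":0,"z":0,"wx":0,"wy":0,"wz":-3},{"grip":0.008,"x":0,"y":0,"z":0,"wx":0,"wy":0,"wz":-4.5},{"grip":0.008,"x":0,"y":0,"z":0,"wx":0,"wy":0,"wz":-5.5},{"grip":0.008,"x":0,"y":0,"z":0,"wx":0,"wy":0,"wz":-6.5}]'
python3 - <<'E'
from h import *
s=r.get_state();print(s['torque'],2*np.arctan2(s['eef_rot'][1],s['eef_rot'][0]),s['q'].round(2))
E
```

```text
time: 7.75
eef_pos: [0.5636, -0.0511, 0.0826]
eef_rot: [2.676, 1.64, 0.003]
contact_force: [5.3, -4.5, -0.2]
gripper_width: 0.0138
finger_force: 30.1
time: 8.38
eef_pos: [0.5638, -0.0512, 0.0826]
eef_rot: [2.58, 1.786, 0.004]
contact_force: [7.3, -4.9, 1.1]
gripper_width: 0.0139
finger_force: 30.0
[-0.66200841 -0.78767359 -0.03495952] 1.2114074765616496 [-0.15  0.01  1.56 -0.    1.56  0.21]
```

Now about 0.776 rad with little torque. I creep on in 0.5° steps, watching for the lock.

```bash
for i in 1; do python3 -m crank '[{"grip":0.008,"x":0,"y":0,"z":0,"wx":0,"wy":0,"wz":-0.5},{"grip":0.008,"x":0,"y":0,"z":0,"wx":0,"wy":0,"wz":-0.5},{"grip":0.008,"x":0,"y":0,"z":0,"wx":0,"wy":0,"wz":-1},{"grip":0.008,"x":0,"y":0,"z":0,"wx":0,"wy":0,"wz":-1}]'; done
python3 - <<'E'
from h import *
s=r.get_state();print(s['torque'],2*np.arctan2(s['eef_rot'][1],s['eef_rot'][0]))
for n in('wrist','scene'):
    s=r.get_state();im=grab_frame(n)
    print(n,[[w2pix(n,(.5617-.085*np.cos(1.22),-.0508-.085*np.sin(1.22),z),s).round(1) for z in(.102,.112)]])
    if n=='scene': im=cv2.resize(im[170:270,240:390],None,fx=5,fy=5,interpolation=cv2.INTER_CUBIC)
    cv2.imwrite(f'pics/{n}4.png',im[:,:,::-1])
E
```

```text
time: 8.88
eef_pos: [0.5638, -0.0512, 0.0826]
eef_rot: [2.564, 1.808, 0.003]
contact_force: [7.2, -6.0, 0.8]
gripper_width: 0.0141
finger_force: 30.0
[-0.67510775 -0.8818619   0.01541742] 1.2285015627766087
wrist [[array([316.1, 398.5]), array([315.9, 413.8])]]
scene [[array([281.4, 210. ]), array([281.3, 207.7])]]
```

View pics/scene4.png

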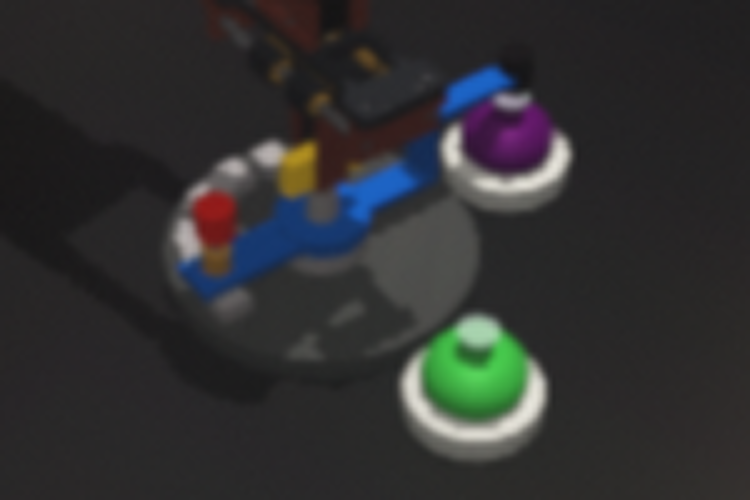

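The scene crop shows the sensor over the purple neck. The knob top is at about (216,207), which is (283,211) in the full picture. That fits home (row 210) better than riding (207.7). I'll test the lock by nudging further.

```bash
python3 -m crank '[{"grip":0.008,"x":0,"y":0,"z":0,"wx":0,"wy":0,"wz":-0.7},{"grip":0.008,"x":0,"y":0,"z":0,"wx":0,"wy":0,"wz":-1.5},{"grip":0.008,"x":0,"y":0,"z":0,"wx":0,"wy":0,"wz":-1.5}]'
python3 -c "
from h import *
s=r.get_state();print(s['torque'],2*np.arctan2(s['eef_rot'][1],s['eef_rot'][0]))"
python3 -m crank '[{"grip":0.008,"x":0,"y":0,"z":0,"wx":0,"wy":0,"wz":1.5},{"grip":0.008,"x":0,"y":0,"z":0,"wx":0,"wy":0,"wz":3},{"grip":0.008,"x":0,"y":0,"z":0,"wx":0,"wy":0,"wz":3}]'
python3 -c "
from h import *
s=r.get_state();print(s['torque'],2*np.arctan2(s['eef_rot'][1],s['eef_rot'][0]))"
```

```text
time: 9.35
eef_pos: [0.5638, -0.0512, 0.0826]
eef_rot: [2.541, 1.841, 0.003]
contact_force: [6.3, -4.1, 0.9]
gripper_width: 0.014
finger_force: 30.1
[-0.67987696 -0.9209233  -0.52552404] 1.2538373744622946
time: 9.72
eef_pos: [0.5637, -0.0512, 0.0826]
eef_rot: [2.588, 1.774, 0.003]
contact_force: [6.0, -5.5, 0.3]
gripper_width: 0.0137
finger_force: 30.0
[-0.64278669 -0.78963735 -0.07627634] 1.2018346747638011
```

It resists forward (−0.53 N m). I check the back side too.

```bash
python3 -m crank '[{"grip":0.008,"x":0,"y":0,"z":0,"wx":0,"wy":0,"wz":0.7},{"grip":0.008,"x":0,"y":0,"z":0,"wx":0,"wy":0,"wz":1.3},{"grip":0.008,"x":0,"y":0,"z":0,"wx":0,"wy":0,"wz":1.3}]'
python3 -c "
from h import *
s=r.get_state();print(s['torque'],2*np.arctan2(s['eef_rot'][1],s['eef_rot'][0]))"
```

```text
time: 10.1
eef_pos: [0.5637, -0.0512, 0.0826]
eef_rot: [2.607, 1.746, 0.003]
contact_force: [6.3, -5.9, 0.3]
gripper_width: 0.0141
finger_force: 30.2
[-0.75492702 -0.8218912   0.58824879] 1.1804487021615035
```

It is locked both ways. I centre it, release and back off upward.

```bash
python3 -m crank '[{"grip":0.008,"x":0,"y":0,"z":0,"wx":0,"wy":0,"wz":-1},{"grip":0.008,"x":0,"y":0,"z":0,"wx":0,"wy":0,"wz":-2.1},{"grip":0.06,"x":0,"y":0,"z":0,"wx":0,"wy":0,"wz":-2.1},{"grip":0.06,"x":0,"y":0,"z":0,"wx":0,"wy":0,"wz":-2.1},{"grip":0.06,"x":0,"y":0,"z":0,"wx":0,"wy":0,"wz":-2.1}]' && python3 -m crank '[{"grip":0.06,"x":0,"y":0,"z":-0.02,"wx":0,"wy":0,"wz":0},{"grip":0.06,"x":0,"y":0,"z":-0.05,"wx":0,"wy":0,"wz":0},{"grip":0.06,"x":0,"y":0,"z":-0.09,"wx":0,"wy":0,"wz":0},{"grip":0.06,"x":0,"y":0,"z":-0.13,"wx":0,"wy":0,"wz":0},{"grip":0.06,"x":0,"y":0,"z":-0.15,"wx":0,"wy":0,"wz":0}]' && python3 -m crank '[{"grip":0.06,"x":-0.04,"y":0,"z":0,"wx":0,"wy":0,"wz":0},{"grip":0.06,"x":-0.09,"y":0,"z":0,"wx":0,"wy":0,"wz":0},{"grip":0.06,"x":-0.13,"y":0,"z":0,"wx":0,"wy":0,"wz":0},{"grip":0.06,"x":-0.15,"y":0,"z":0,"wx":0,"wy":0,"wz":0},{"grip":0.06,"x":-0.15,"y":0,"z":0,"wx":0,"wy":0,"wz":0}]'
python3 - <<'E'
from h import *
im=grab_frame('scene')[170:270,240:390]; cv2.imwrite('pics/s5.png',cv2.resize(im,None,fx=5,fy=5,interpolation=cv2.INTER_CUBIC)[:,:,::-1])
E
```

```text
time: 10.72
eef_pos: [0.562, -0.0498, 0.0814]
eef_rot: [-2.577, -1.795, 0.001]
contact_force: [0.5, 0.1, -0.4]
gripper_width: 0.0404
finger_force: 0.0
time: 11.35
eef_pos: [0.5629, -0.0501, 0.2365]
eef_rot: [2.575, 1.794, 0.006]
contact_force: [1.0, -1.2, -0.9]
gripper_width: 0.06
finger_force: 0.0
time: 11.98
eef_pos: [0.5102, -0.1913, 0.2325]
eef_rot: [2.579, 1.793, 0.001]
contact_force: [-0.2, 0.3, 1.0]
gripper_width: 0.0603
finger_force: 0.0
```

View pics/s5.png

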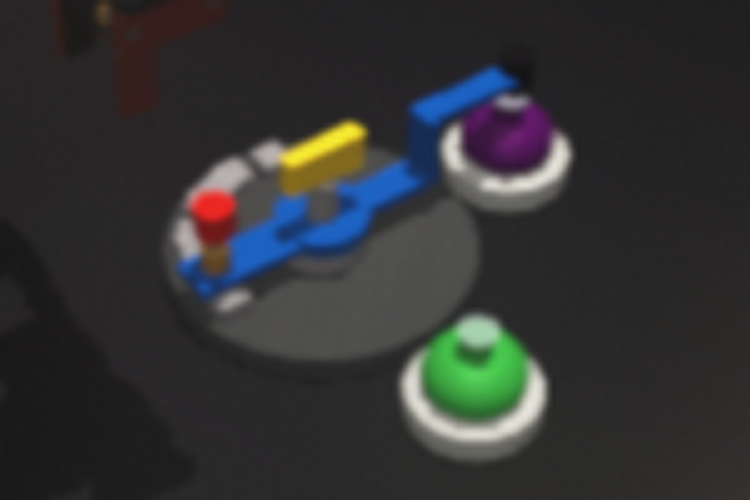

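The head stands over the purple flask. The knob top is unchanged at about (215,207), so the plunger is home, and the gripper is clear.

```bash
python3 -c "
from rig import r
print(r.job_done())"
```

```text
the job is handed in; nothing more can be done
None
```

The job is handed in at about 12 s of the 48 s allowed: the sensor is over the purple flask, the plunger is home (it resisted turning both ways), and the gripper is clear of the bottle, beaker and clamp.

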